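# Restock the empty pockets of a model-truck display tray

## Robot

A 6-joint arm with a two-finger parallel gripper is mounted at the origin on the work surface. World frame = base frame: x ahead of the robot, y to its left, z up, the work surface at z = 0. Lengths are in m, angles in rad, forces in N, time in s.
With the tool pointing down it reaches from about 0.25 to 0.775 m from the base axis. Payload 4 kg.
Tool frame: the origin (TCP) lies at the centre of the arm's flange, where the gripper is bolted on; the fingertips stand ahead of it and the grasp point (between the pads) lies 180 mm ahead of it (robot.tcp_to_tips is the z of the fingertips in the tool frame, in m); z points along the fingers, y is the direction in which the jaws open and shut (so a half turn about z gives the same grasp; the last joint's range is limited). The gripper opens to 94 mm and grips with 3 to 60 N. Pads are 16 mm wide; open, the fingers measure 119 mm over their backs; the gripper's body (75 mm by 177 mm) begins 78 mm behind the grasp point.
Start: joints at [-1.331, 0.087, 1.371, -0, 1.684, -0.103], TCP at [0.185, -0.518, 0.405] pointing down, gripper open.
Joint ranges: [-3.1, 3.1], [-0.76, 2.03], [0.27, 2.55], [-1.08, 4.22], [0.17, 2.65], [-2.57, 2.57]. Speed limits (rad/s): [2.79, 2.79, 3.14, 3.14, 3.14, 3.14].

## Interface

Orientations are given as [roll, pitch, yaw] about the fixed x, y, z axes, in that order (R = Rz(yaw) Ry(pitch) Rx(roll)).
In Python, from bench import robot gives the robot as it stands.
- The arm moves only by the tool move_arm, never from a script. Its argument "increments" is a list that holds one entry, the list of rows, each a list of 7 numbers: the opening, from 0 (shut) to 1 (fully open), then the shift along the tool's x, y, z as a fraction of full scale, then the turn, a rotation vector about the tool's x, y, z as a fraction of full scale. In form: [[[jaw, dx, dy, dz, rx, ry, rz], ...]]. A call has 1 to 8 rows; each row is the pose to reach, as a shift and turn from the pose commanded when the call began, along the tool's axes at that moment; what a row does not reach only later rows make up. Full scale, the value 1, is 0.1 m for a shift and pi/2 rad for a turn. A row lasts 1/12 s, in which the tool goes at most 41.7 mm and 7.16 degrees, less where a joint would pass 70% of its speed; a pose out of reach is approached as far as the arm can. A call with a number of a shift or a turn outside -1 to 1 is refused whole. A call with a gripper value outside its range is refused whole. The fingers move at their own pace and stop on an object; the grip force is fixed at half the most. Time passes only in rows, so rows that repeat a pose let the fingers close. It gives the time, the measured TCP pose, the force and the opening at its end, in the units of the state.
- robot.get_obs(): the state, without advancing time (a new reading comes with each control period).
- robot.snapshot(name): name is "scene" or "top"; returns (picture, depth): 400x640x3 uint8, red, green, blue; 400x640 float32, m along the optical axis (not along the pixel's ray), 0 where there is no reading.
- robot.camera_params(name): a dict with "mtx" (3x3 intrinsics, pixels), "R" (3x3) and "t" (3): a world point X has camera coordinates R X + t. Camera axes: x right, y down, z forward; pixel columns grow to the right and rows downward; lengths in m; the calibration is good to about 2 mm. A picture is of the moment at which its call begins. camera_params takes no time and is no camera call.
- robot.close_job(): hands the job in, once; it reports no verdict.
The state is a dict: "time": time; "joint_positions": joint angles; "qvel": joint speeds; "joint_torque": joint torques, N m; "tool_pos": TCP position; "ee_rot": TCP orientation; "wrist_force": force on the tool from outside, world axes, zero at the start; "wrist_torque": the same for the moment, N m; "width": finger opening in m.
Only numpy, scipy, OpenCV 4.12 (cv2) and the standard library are available. Lean on these libraries where they do the work, as an engineer would, in place of code of your own. Each camera call takes 0.05 s, during which the arm holds its last target.

## Task

Lift the two spare box trucks out of the grey packing insert and put one into each of the two empty pockets of the wooden display tray, down flat on the pocket floor and with its nose pointing the same way as the trucks already there. Set them down rather than letting them drop, and leave the other trucks and everything else on the counter where they are.

Things in the scene. Friction and masses are not known exactly. Their poses are not given: they have to be found in the camera images.
- tray: Fixed wooden display tray, 296 (x) x 252 (y) x 18 mm high. Six rectangular pockets, 2 along x by 3 along y, pitch 142 and 80 mm, each 118 (x) x 50 (y) mm, 12 mm deep, floor 6 mm above the counter. Four hold trucks, two are empty; which ones varies. Origin: centre of the underside; z up; x points away from the robot within 0.25 rad.
- pocket_1 (a point): Centre of the floor of the tray's pocket at x -71, y +80 mm in the tray; axes as the tray's. It may be full or empty.
- pocket_2 (a point): Centre of the floor of the tray's pocket at x -71, y +0 mm in the tray; axes as the tray's. It may be full or empty.
- pocket_3 (a point): Centre of the floor of the tray's pocket at x -71, y -80 mm in the tray; axes as the tray's. It may be full or empty.
- pocket_4 (a point): Centre of the floor of the tray's pocket at x +71, y +80 mm in the tray; axes as the tray's. It may be full or empty.
- pocket_5 (a point): Centre of the floor of the tray's pocket at x +71, y +0 mm in the tray; axes as the tray's. It may be full or empty.
- pocket_6 (a point): Centre of the floor of the tray's pocket at x +71, y -80 mm in the tray; axes as the tray's. It may be full or empty.
- packing: Fixed grey moulded packing insert, 142 (x) x 242 (y) x 22 mm high. Three rectangular cavities in a row along y, pitch 78 mm, each 117 (x) x 49 (y) mm, 14 mm deep, floor 8 mm above the counter. Two hold the spare trucks, along the insert's x top to tail; the third is empty. Origin: centre of the underside.
- spare_a: Spare die-cast box truck in the packing insert. 110 (x) x 42 (y) mm, about 0.16 kg; origin: centre of the underside; +x to the nose, z up. White flat-sided box body, 42 mm wide, from x -54 to +18 mm and 14 to 55 mm above the underside: grip here across the width. Blue cab, 46 mm high, at the nose.
- spare_a_nose (a point): Point at the nose of spare_a, underside height, 55 mm ahead of its origin.
- spare_b: Spare die-cast box truck in the packing insert. 110 (x) x 42 (y) mm, about 0.16 kg; origin: centre of the underside; +x to the nose, z up. White flat-sided box body, 42 mm wide, from x -54 to +18 mm and 14 to 55 mm above the underside: grip here across the width. Blue cab, 46 mm high, at the nose.
- spare_b_nose (a point): Point at the nose of spare_b, underside height, 55 mm ahead of its origin.
- tanker: Truck already in a tray pocket, with a round white tank, 57 mm high, nose along the tray's +x. 110 (x) x 42 (y) mm, about 0.16 kg; origin: centre of the underside; +x to the nose, z up. 
- flatbed: Truck already in a tray pocket, with a low flat wooden bed (top of bed 19 mm, small crate on it 31 mm, cab 46 mm high), nose along the tray's +x. 110 (x) x 42 (y) mm, about 0.16 kg; origin: centre of the underside; +x to the nose, z up. 
- van: Truck already in a tray pocket, in the form of a closed white van, 50 mm high, nose along the tray's +x. 110 (x) x 42 (y) mm, about 0.16 kg; origin: centre of the underside; +x to the nose, z up. 
- boxtruck: Truck already in a tray pocket, a box truck like the spares, 55 mm high, nose along the tray's +x. 110 (x) x 42 (y) mm, about 0.16 kg; origin: centre of the underside; +x to the nose, z up. 
- tape: Bystander. Roll of yellow tape lying flat, 68 mm across, 24 mm high; origin under its centre.
- jar: Bystander. Amber jar, 52 mm across, 85 mm high; origin under its centre.
- carton: Bystander. Green model carton, 70 x 170 x 75 mm high; origin under its centre.
- brush: Bystander. Dusting brush lying down, under 30 mm high; origin under it.
- big_car: Bystander. Larger red saloon model, 165 x 68 x 68 mm high, too big for any pocket; origin under its centre.
- mug: Bystander. White mug, 76 mm across, 90 mm high; origin under its centre.

How it is judged:
On the way:
1. one of the spare trucks sits in a tray pocket, nose the right way (((angle between spare_a's own z axis and vertical below 0.1 rad and ((distance between spare_a and pocket_1 below 0.008 m and x of spare_a_nose in the frame of pocket_1 above 0.045 m) or (distance between spare_a and pocket_2 below 0.008 m and x of spare_a_nose in the frame of pocket_2 above 0.045 m) or (distance between spare_a and pocket_3 below 0.008 m and x of spare_a_nose in the frame of pocket_3 above 0.045 m) or (distance between spare_a and pocket_4 below 0.008 m and x of spare_a_nose in the frame of pocket_4 above 0.045 m) or (distance between spare_a and pocket_5 below 0.008 m and x of spare_a_nose in the frame of pocket_5 above 0.045 m) or (distance between spare_a and pocket_6 below 0.008 m and x of spare_a_nose in the frame of pocket_6 above 0.045 m))) or (angle between spare_b's own z axis and vertical below 0.1 rad and ((distance between spare_b and pocket_1 below 0.008 m and x of spare_b_nose in the frame of pocket_1 above 0.045 m) or (distance between spare_b and pocket_2 below 0.008 m and x of spare_b_nose in the frame of pocket_2 above 0.045 m) or (distance between spare_b and pocket_3 below 0.008 m and x of spare_b_nose in the frame of pocket_3 above 0.045 m) or (distance between spare_b and pocket_4 below 0.008 m and x of spare_b_nose in the frame of pocket_4 above 0.045 m) or (distance between spare_b and pocket_5 below 0.008 m and x of spare_b_nose in the frame of pocket_5 above 0.045 m) or (distance between spare_b and pocket_6 below 0.008 m and x of spare_b_nose in the frame of pocket_6 above 0.045 m))))), for 0.2 s.
At the end, for the whole second after the job is handed in: Both spare trucks stand released and at rest in tray pockets that were empty: upright within 0.1 rad, underside centre within 8 mm of the centre of the pocket's floor, nose towards the tray's +x. The four other trucks are within 12 mm, and the bystanders within 30 mm, of where they began (angle between each of spare_a, spare_b's own z axis and vertical below 0.1 rad and ((distance between spare_a and pocket_1 below 0.008 m and x of spare_a_nose in the frame of pocket_1 above 0.045 m) or (distance between spare_a and pocket_2 below 0.008 m and x of spare_a_nose in the frame of pocket_2 above 0.045 m) or (distance between spare_a and pocket_3 below 0.008 m and x of spare_a_nose in the frame of pocket_3 above 0.045 m) or (distance between spare_a and pocket_4 below 0.008 m and x of spare_a_nose in the frame of pocket_4 above 0.045 m) or (distance between spare_a and pocket_5 below 0.008 m and x of spare_a_nose in the frame of pocket_5 above 0.045 m) or (distance between spare_a and pocket_6 below 0.008 m and x of spare_a_nose in the frame of pocket_6 above 0.045 m)) and ((distance between spare_b and pocket_1 below 0.008 m and x of spare_b_nose in the frame of pocket_1 above 0.045 m) or (distance between spare_b and pocket_2 below 0.008 m and x of spare_b_nose in the frame of pocket_2 above 0.045 m) or (distance between spare_b and pocket_3 below 0.008 m and x of spare_b_nose in the frame of pocket_3 above 0.045 m) or (distance between spare_b and pocket_4 below 0.008 m and x of spare_b_nose in the frame of pocket_4 above 0.045 m) or (distance between spare_b and pocket_5 below 0.008 m and x of spare_b_nose in the frame of pocket_5 above 0.045 m) or (distance between spare_b and pocket_6 below 0.008 m and x of spare_b_nose in the frame of pocket_6 above 0.045 m)) and linear speed of each of spare_a, spare_b below 0.02 m/s and contact force between the fingers and spare_a below 0.1 N and contact force between the fingers and spare_b below 0.1 N and distance of each of tanker, flatbed, van, boxtruck from where it was at the start of the episode below 0.012 m and distance of each of tape, jar, carton, brush, big_car, mug from where it was at the start of the episode below 0.03 m); the robot touches nothing.
It fails at once if a spare truck is dropped (moves faster than 0.5 m/s with no finger on it, a fall of over about 13 mm) ((linear speed of spare_a above 0.5 m/s and contact force between the fingers and spare_a below 0.05 N) or (linear speed of spare_b above 0.5 m/s and contact force between the fingers and spare_b below 0.05 N)).
It fails at once if a truck already in the tray is moved by more than 12 mm or tipped by more than 0.3 rad (distance of any of tanker, flatbed, van, boxtruck from where it was at the start of the episode above 0.012 m or angle between any of tanker, flatbed, van, boxtruck's own z axis and vertical above 0.3 rad).
It fails at once if a bystander is moved by more than 30 mm (distance of any of tape, jar, carton, brush, big_car, mug from where it was at the start of the episode above 0.03 m).
It also fails if it takes over 69 s, if anything falls off the work surface, if the arm or the gripper's body presses on something with over 40 N, if the wrist force passes 120 N, or if a joint passes its speed limit or range.

## Working session

There is one attempt and no reset: what is moved stays moved. The work goes in short steps, Python scripts to look and compute and a tool call to move; the robot and the scene stay as the last step left them, time stands still between calls to the robot, and variables do not carry over. Pictures are saved under pics/ and viewed, and the job is handed in when it is done.

Besides the shell and the picture viewer there is one more tool, called after "Emit:" as name(argument=value, ...), one argument or row to a line, values as JSON. move_arm: Moves the arm, as the interface text tells. Its arguments: {"type":"object","properties":{"increments":{"type":"array","items":{"type":"array","items":{"type":"array","items":{"type":"number","minimum":-1,"maximum":1}}}}},"required":["increments"]}

```bash
ls; mkdir -p pics
python3 - <<'E'
from bench import robot
import cv2,numpy as np
for n in("scene","top"):
    p,d=robot.snapshot(n); np.savez(n+"0.npz",p=p,d=d,**robot.camera_params(n))
    cv2.imwrite(f"pics/{n}0.png",p[:,:,::-1]); c=robot.camera_params(n); print(n,c, d[d>0].min() if (d>0).any() else None)
print(robot.get_obs(), robot.tcp_to_tips)
E
```

```text
pics
scene {'mtx': array([[375.83455059,   0.        , 315.90352492],
       [  0.        , 375.83455059, 198.05131203],
       [  0.        ,   0.        ,   1.        ]]), 'R': array([[-0.15029969,  0.98863679, -0.00270333],
       [ 0.51728872,  0.07631115, -0.85240189],
       [-0.84250958, -0.12951414, -0.5228802 ]]), 't': array([ 0.0431676 , -0.23820264,  1.56557851])} 0.6285818
top {'mtx': array([[369.55698094,   0.        , 319.6925475 ],
       [  0.        , 369.55698094, 197.10460684],
       [  0.        ,   0.        ,   1.        ]]), 'R': array([[ 0.01483268, -0.9998408 ,  0.00991841],
       [-0.99517889, -0.01572385, -0.09680775],
       [ 0.0969483 , -0.00843467, -0.99525368]]), 't': array([0.02583557, 0.55155987, 1.01260671])} 0.5085904
{'time': 0.1, 'joint_positions': array([-1.33108372e+00,  8.78582399e-02,  1.37210580e+00, -3.07154498e-05,
        1.68362468e+00, -1.03127198e-01]), 'qvel': array([ 0.00172182, -0.00188773, -0.00299847,  0.00042914, -0.00195538,
        0.0006438 ]), 'joint_torque': array([ 1.29466473e-03, -3.41250944e+01, -3.03301942e+01,  7.19587575e-02,
        3.04388884e-02, -9.95665596e-05]), 'tool_pos': array([ 0.18483984, -0.51788984,  0.40363198]), 'ee_rot': array([-3.13960405e+00, -1.75119446e-04,  3.42836207e-01]), 'wrist_force': array([-0.15234256, -0.02290774, -0.43507492]), 'wrist_torque': array([-0.0508291 , -0.01913088,  0.0267915 ]), 'width': 0.09403485258473047} 0.1992
```

View pics/top0.png

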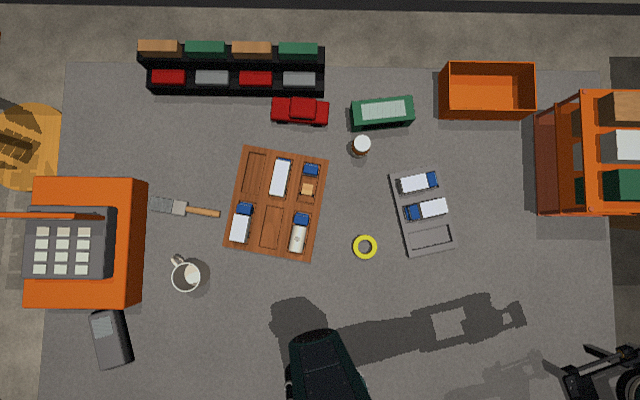

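View pics/scene0.png

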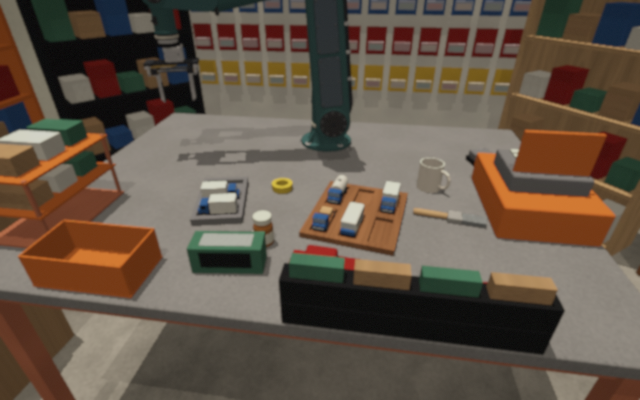

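The top view shows the tray centred near (276,204) with its empty pockets at far left (254,178), which is pocket_4, and near middle (270,228), which is pocket_2. The packing insert is near (422,213), with spares at (418,182) (nose right) and (426,209) (nose left). Next I'll measure the poses.

```bash
cat > h.py <<'E'
import numpy as np,cv2
def load(f):
    z=np.load(f); return {k:z[k] for k in z.files}
def cloud(D):
    h,w=D['d'].shape; v,u=np.mgrid[:h,:w]; K=D['mtx']; d=D['d']
    c=np.stack([(u-K[0,2])/K[0,0]*d,(v-K[1,2])/K[1,1]*d,d],-1)
    return (c-D['t'])@D['R']
def ray(D,uv,z):
    uv=np.atleast_2d(np.asarray(uv,float)); K=D['mtx']
    c=np.c_[(uv[:,0]-K[0,2])/K[0,0],(uv[:,1]-K[1,2])/K[1,1],np.ones(len(uv))]
    r=c@D['R']; o=-D['R'].T@D['t']
    return o+r*((z-o[2])/r[:,2])[:,None]
def proj(D,X):
    X=np.atleast_2d(X); c=X@D['R'].T+D['t']; p=c@D['mtx'].T; return p[:,:2]/p[:,2:]
E
python3 - <<'E'
from h import *
D=load('top0.npz'); P=cloud(D)
img=D['p']; hsv=cv2.cvtColor(img,cv2.COLOR_RGB2HSV)
print('table z',np.median(P[260:280,440:520,2]), np.median(P[140:150,200:230,2]))
def rect(m,z,name):
    m=m.astype(np.uint8)*255
    m=cv2.morphologyEx(m,cv2.MORPH_CLOSE,np.ones((3,3)))
    cs,_=cv2.findContours(m,cv2.RETR_EXTERNAL,cv2.CHAIN_APPROX_NONE)
    c=max(cs,key=cv2.contourArea)
    w=ray(D,c[:,0,:],z)[:,:2]
    r=cv2.minAreaRect((w*1000).astype(np.float32)); print(name,r,'pix',cv2.boundingRect(c)); return r,w
roi=np.zeros(img.shape[:2],bool); roi[135:275,212:340]=1
wood=(hsv[...,0]<15)&(hsv[...,1]>100)&roi
rect(wood,.018,'tray')
# depth based
z=P[...,2]
m=roi&(z>.010); rect(m,.018,'tray_z')
roi2=np.zeros_like(roi); roi2[160:265,382:465]=1
m=roi2&(z>.012); rect(m,.022,'pack_z')
g=img.astype(int)
print(img[235,400],img[250,470])
for nm,b in(('A',(170,195,390,442)),('B',(196,222,398,452))):
    r3=np.zeros_like(roi); r3[b[0]:b[1],b[2]:b[3]]=1
    white=r3&(g.min(-1)>175); blue=r3&(hsv[...,0]>95)&(hsv[...,0]<130)&(hsv[...,1]>120)
    rect(white,.0628+.0,nm+' white'); rect(blue,.054,nm+' blue')
    print(np.median(z[white]),np.median(z[blue]))
big=cv2.resize(img[130:275,200:470],None,fx=2.9,fy=2.9,interpolation=cv2.INTER_CUBIC)
cv2.imwrite('pics/crop.png',big[...,::-1])
E
```

```text
table z -5.3746847893118845e-05 -0.0012574923410990692
tray ((535.9755859375, 157.97299194335938), (251.74183654785156, 295.77099609375), 80.3965835571289) pix (222, 144, 107, 119)
tray_z ((537.6231689453125, 157.81637573242188), (251.6981201171875, 301.0443420410156), 80.38258361816406) pix (222, 144, 107, 119)
pack_z ((519.84375, -260.27838134765625), (242.8629150390625, 152.2230682373047), 13.80986499786377) pix (389, 164, 69, 94)
[140 133 127] [121 116 112]
A white ((591.3330078125, -222.53689575195312), (40.38825225830078, 70.18843841552734), 13.422354698181152) pix (401, 173, 28, 20)
A blue ((603.4978637695312, -273.0369567871094), (40.869384765625, 22.20277214050293), 15.078125) pix (427, 172, 11, 16)
0.06259652154766253 0.053491642398503146
B white ((524.3446044921875, -275.1387939453125), (40.300048828125, 70.71159362792969), 13.817776679992676) pix (420, 198, 28, 20)
B blue ((511.7605895996094, -218.01629638671875), (38.963417053222656, 35.39262008666992), 13.691229820251465) pix (405, 204, 15, 16)
0.06291076095885717 0.05283796357573177
```

View pics/crop.png

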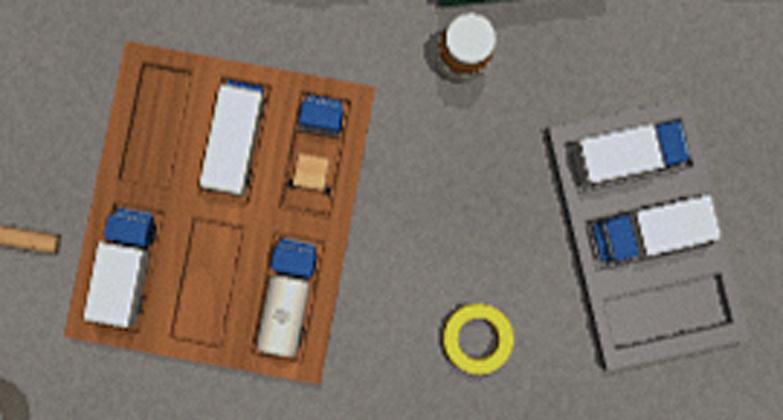

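```bash
cat >> h.py <<'E'
def T2(x,y,yaw): 
    c,s=np.cos(yaw),np.sin(yaw); return lambda p: np.array([x,y])+np.asarray(p)@np.array([[c,s],[-s,c]])
TRAY=(.536,.158,np.radians(-9.6)); A=(.5955,-.2400,np.radians(-76.35)); B=(.5200,-.2576,np.radians(103.75))
def boxpts(x0,x1,y0,y1): return np.array([[x0,y0],[x1,y0],[x1,y1],[x0,y1]])
E
python3 - <<'E'
from h import *
for n,crop,f in(('top',(130,275,200,470),2.9),('scene',(160,260,180,420),3.3)):
    D=load(n+'0.npz'); r0,r1,c0,c1=crop
    im=cv2.resize(D['p'][r0:r1,c0:c1],None,fx=f,fy=f,interpolation=cv2.INTER_CUBIC)
    def draw(t,b,z,col):
        w=T2(*t)(b); X=np.c_[w,np.full(4,z)]; p=(proj(D,X)-[c0,r0]+.5)*f-.5
        cv2.polylines(im,[np.round(p*8).astype(int)],True,col,1,cv2.LINE_AA,3)
    draw(TRAY,boxpts(-.148,.148,-.126,.126),.018,(0,255,0))
    for (x,y) in((-.071,0),(.071,.08)): draw(TRAY,boxpts(x-.059,x+.059,y-.025,y+.025),.018,(255,255,0))
    for t in(A,B): draw(t,boxpts(-.054,.018,-.021,.021),.063,(255,0,0)); 
    cv2.imwrite(f'pics/ov_{n}.png',im[...,::-1])
    print(n,-D['R'].T@D['t'])
E
```

```text
top [0.45034704 0.0430451  1.06093958]
scene [1.4487225  0.17826499 0.61568232]
```

View pics/ov_top.png

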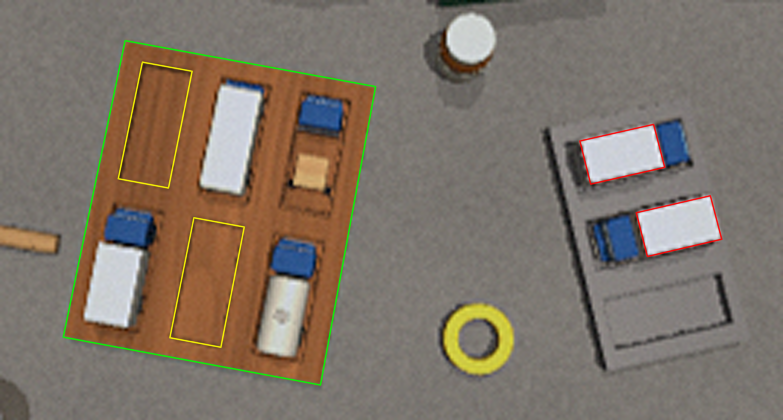

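View pics/ov_scene.png

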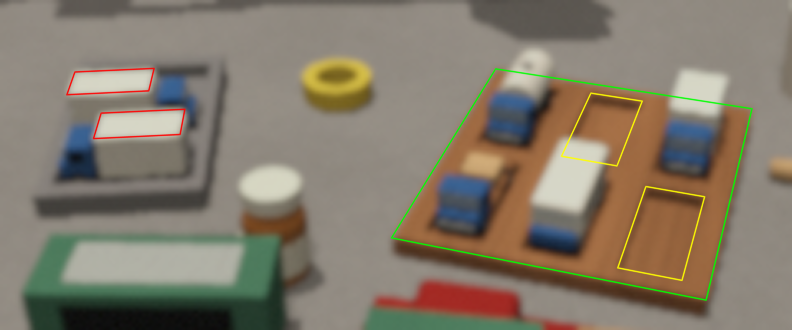

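The predicted outlines match both views: tray green and empty pockets yellow in both, and the white box tops red. Next I'll move above spare A.

Emit:
move_arm(
  increments=[
    [[1,1,-0.25,0,0,0,0],[1,1,-0.25,0,0,0,0],[1,1,-0.25,0,0,0,0]],
  ],
)

```text
time: 0.35
tool_pos: [0.2727, -0.459, 0.4041]
ee_rot: [-3.14, -0.002, 0.344]
wrist_force: [-0.3, 0.3, 0.4]
width: 0.0939
```

Emit:
move_arm(
  increments=[
    [[1,1,-0.25,0,0,0,0],[1,1,-0.25,0,0,0,0],[1,1,-0.25,0,0,0,0]],
  ],
)

```text
time: 0.6
tool_pos: [0.3591, -0.4012, 0.4041]
ee_rot: [-3.14, -0.002, 0.346]
wrist_force: [0.5, -1.1, -1.4]
width: 0.0943
```

Emit:
move_arm(
  increments=[
    [[1,1,-0.25,0,0,0,0],[1,1,-0.25,0,0,0,0],[1,1,-0.25,0,0,0,0]],
  ],
)

```text
time: 0.85
tool_pos: [0.4449, -0.3438, 0.404]
ee_rot: [-3.14, -0.001, 0.346]
wrist_force: [0.2, 0.2, 0.4]
width: 0.0938
```

Emit:
move_arm(
  increments=[
    [[1,1,-0.25,0,0,0,0],[1,1,-0.25,0,0,0,0],[1,1,-0.25,0,0,0,0]],
  ],
)

```text
time: 1.1
tool_pos: [0.5308, -0.2865, 0.4037]
ee_rot: [-3.14, -0.001, 0.346]
wrist_force: [-0.2, -0.1, 0.2]
width: 0.0941
```

```bash
cat > plan.py <<'E'
import sys,numpy as np
from scipy.spatial.transform import Rotation as R
from bench import robot
# plan.py x y z yaw_deg : remaining shift in tool frame, units of full scale
x,y,z,yaw=map(float,sys.argv[1:5])
o=robot.get_obs(); Rc=R.from_euler('xyz',o['ee_rot']); Rt=R.from_euler('xyz',[np.pi,0,np.radians(yaw)])
d=np.array([x,y,z])-o['tool_pos']
print('t',round(o['time'],2),'pos',o['tool_pos'].round(4),'rpy deg',np.degrees(o['ee_rot']).round(2),'w',round(o['width'],4),'F',o['wrist_force'].round(1),'q',o['joint_positions'].round(2))
print('shift/fs',(Rc.inv().apply(d)/.1).round(3),'world d mm',(d*1000).round(1),'turn/fs',((Rc.inv()*Rt).as_rotvec()/(np.pi/2)).round(4))
E
python3 plan.py .5955 -.24 .3 103.65
```

```text
t 1.1 pos [ 0.5308 -0.2865  0.4037] rpy deg [-1.7989e+02 -6.0000e-02  1.9850e+01] w 0.0941 F [-0.2 -0.1  0.2] q [-0.59  0.21  1.24  0.    1.7   0.64]
shift/fs [ 0.766 -0.216  1.038] world d mm [  64.7   46.5 -103.7] turn/fs [-6.000e-04 -1.400e-03 -9.312e-01]
```

Emit:
move_arm(
  increments=[
    [[0.68,0.76,-0.21,1,0,0,-0.08],[0.68,0.76,-0.21,1,0,0,-0.16],[0.68,0.76,-0.21,1,0,0,-0.24],[0.68,0.76,-0.21,1,0,0,-0.32],[0.68,0.76,-0.21,1,0,0,-0.4],[0.68,0.76,-0.21,1,0,0,-0.48],[0.68,0.76,-0.21,1,0,0,-0.56],[0.68,0.76,-0.21,1,0,0,-0.6]],
  ],
)

```text
time: 1.77
tool_pos: [0.5925, -0.2438, 0.3036]
ee_rot: [-3.14, -0.0, 1.291]
wrist_force: [-0.1, -0.2, -0.0]
width: 0.0635
```

Emit:
move_arm(
  increments=[
    [[0.68,0,0,0,0,0,-0.331],[0.68,0,0,0,0,0,-0.331],[0.68,0,0,0,0,0,-0.331],[0.68,0,0,0,0,0,-0.331],[0.68,0,0,0,0,0,-0.331],[0.68,0,0,0,0,0,-0.331],[0.68,0,0,0,0,0,-0.331]],
  ],
)

```text
time: 2.35
tool_pos: [0.5924, -0.244, 0.3043]
ee_rot: [-3.141, -0.0, 1.803]
wrist_force: [-0.3, 0.1, 0.6]
width: 0.0639
```

```bash
python3 plan.py .5955 -.24 .224 103.65
```

```text
t 2.35 pos [ 0.5924 -0.244   0.3043] rpy deg [-1.7997e+02 -2.0000e-02  1.0329e+02] w 0.0639 F [-0.3  0.1  0.6] q [-0.48  0.33  1.29 -0.    1.53 -0.71]
shift/fs [0.032 0.039 0.803] world d mm [  3.1   4.  -80.3] turn/fs [-0.0003 -0.0002 -0.004 ]
```

Emit:
move_arm(
  increments=[
    [[0.68,0.032,0.039,0.2,0,0,-0.004],[0.68,0.032,0.039,0.4,0,0,-0.004],[0.68,0.032,0.039,0.5,0,0,-0.004],[0.68,0.032,0.039,0.5,0,0,-0.004],[0.68,0.032,0.039,0.5,0,0,-0.004]],
  ],
)

```text
time: 2.77
tool_pos: [0.5954, -0.24, 0.254]
ee_rot: [-3.14, -0.001, 1.811]
wrist_force: [0.0, 1.0, 0.3]
width: 0.0639
```

```bash
python3 plan.py .5955 -.24 .224 103.65
```

```text
t 2.77 pos [ 0.5954 -0.24    0.254 ] rpy deg [-1.7992e+02 -6.0000e-02  1.0374e+02] w 0.0639 F [0.  1.  0.3] q [-0.47  0.36  1.35 -0.    1.44 -0.71]
shift/fs [-0.     0.002  0.3  ] world d mm [  0.1   0.  -30. ] turn/fs [-0.0009 -0.0007  0.001 ]
```

Emit:
move_arm(
  increments=[
    [[0.68,0,0,0.15,0,0,0],[0.68,0,0,0.25,0,0,0],[0.68,0,0,0.3,0,0,0],[0.68,0,0,0.3,0,0,0]],
  ],
)

```text
time: 3.1
tool_pos: [0.5952, -0.2399, 0.2235]
ee_rot: [-3.14, -0.001, 1.811]
wrist_force: [0.6, 0.5, 1.2]
width: 0.0639
```

Emit:
move_arm(
  increments=[
    [[0.5,0,0,0,0,0,0],[0.4,0,0,0,0,0,0],[0.3,0,0,0,0,0,0],[0.3,0,0,0,0,0,0],[0.3,0,0,0,0,0,0],[0.3,0,0,0,0,0,0]],
  ],
)

```text
time: 3.6
tool_pos: [0.5958, -0.2401, 0.2256]
ee_rot: [3.14, 0.001, 1.812]
wrist_force: [-0.6, 0.8, 2.0]
width: 0.042
```

```bash
python3 plan.py .5955 -.24 .324 103.65
```

```text
t 3.6 pos [ 0.5958 -0.2401  0.2256] rpy deg [1.7993e+02 6.0000e-02 1.0379e+02] w 0.042 F [-0.6  0.8  2. ] q [-0.47  0.38  1.38 -0.    1.38 -0.71]
shift/fs [ 0.001 -0.001 -0.984] world d mm [-0.3  0.1 98.4] turn/fs [0.0008 0.0007 0.0016]
```

Emit:
move_arm(
  increments=[
    [[0.2,0,0,-0.1,0,0,0],[0.2,0,0,-0.25,0,0,0],[0.2,0,0,-0.45,0,0,0],[0.2,0,0,-0.7,0,0,0],[0.2,0,0,-0.95,0,0,0],[0.2,0,0,-1,0,0,0],[0.2,0,0,-1,0,0,0]],
  ],
)

```text
time: 4.18
tool_pos: [0.5959, -0.2402, 0.3278]
ee_rot: [3.137, 0.004, 1.811]
wrist_force: [-0.1, -0.5, -1.2]
width: 0.0419
```

```bash
python3 plan.py .6193 .2251 .325 170.4
python3 - <<'E'
from bench import robot
import cv2,numpy as np
ims=[]
for n in("scene","top"):
    p,d=robot.snapshot(n); np.savez(n+"1.npz",p=p,d=d,**robot.camera_params(n)); ims.append(p)
a=cv2.resize(ims[0][100:260,150:350],(800,640))[:,:,::-1]; b=cv2.resize(ims[1][140:260,360:480],(640,640))[:,:,::-1]
cv2.imwrite('pics/l1.png',cv2.resize(np.hstack([a,b]),(800,356)))
E
```

```text
t 4.18 pos [ 0.5959 -0.2402  0.3278] rpy deg [179.76   0.22 103.79] w 0.0419 F [-0.1 -0.5 -1.2] q [-0.47  0.32  1.25 -0.    1.57 -0.71]
shift/fs [4.463 1.336 0.017] world d mm [ 23.4 465.3  -2.8] turn/fs [ 0.001   0.0037 -0.7401]
```

View pics/l1.png

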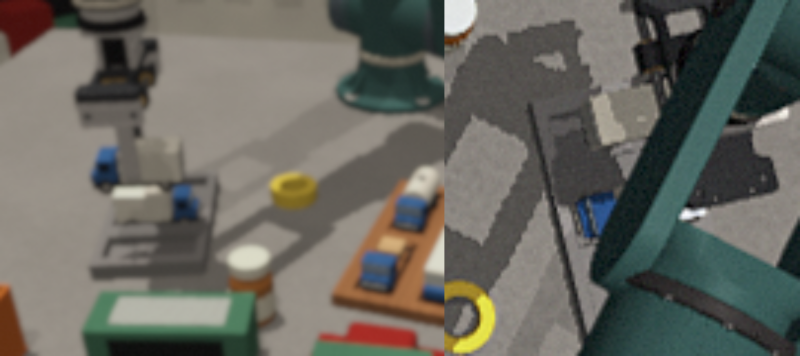

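The left panel shows A hanging level in the jaws at about (140,160), with B still in the insert. Next I'll carry it across.

Emit:
move_arm(
  increments=[
    [[0.2,0.15,0.05,-0.1,0,0,0],[0.2,0.4,0.13,-0.2,0,0,0],[0.2,0.7,0.23,-0.2,0,0,0],[0.2,1,0.33,-0.2,0,0,0]],
  ],
)

```text
time: 4.62
tool_pos: [0.6036, -0.1334, 0.3441]
ee_rot: [-3.141, -0.001, 1.81]
wrist_force: [0.8, 0.5, -1.7]
width: 0.0421
```

Emit:
move_arm(
  increments=[
    [[0.2,0.33,0.11,0,0,0,0],[0.2,0.66,0.22,0,0,0,0],[0.2,1,0.33,0,0,0,0]],
  ],
)

```text
time: 4.87
tool_pos: [0.6114, -0.0275, 0.3432]
ee_rot: [-3.139, -0.002, 1.811]
wrist_force: [0.4, -0.4, -2.2]
width: 0.0418
```

Emit:
move_arm(
  increments=[
    [[0.2,0.33,0.11,0,0,0,0],[0.2,0.66,0.22,0,0,0,0],[0.2,1,0.33,0,0,0,0]],
  ],
)

```text
time: 5.12
tool_pos: [0.6194, 0.0777, 0.3432]
ee_rot: [-3.138, -0.001, 1.812]
wrist_force: [0.0, 0.4, -1.5]
width: 0.0419
```

Emit:
move_arm(
  increments=[
    [[0.2,0.33,0.11,0,0,0,-0.05],[0.2,0.66,0.22,0,0,0,-0.12],[0.2,1,0.33,0,0,0,-0.2],[0.2,1,0.33,0,0,0,-0.27],[0.2,1,0.33,0,0,0,-0.34],[0.2,1,0.33,0,0,0,-0.4]],
  ],
)

```text
time: 5.62
tool_pos: [0.6274, 0.1822, 0.3427]
ee_rot: [-3.139, -0.003, 2.448]
wrist_force: [-0.5, 0.1, -0.3]
width: 0.0418
```

```bash
python3 plan.py .6193 .2251 .3 170.4
```

```text
t 5.62 pos [0.6274 0.1822 0.3427] rpy deg [-1.7983e+02 -1.6000e-01  1.4024e+02] w 0.0418 F [-0.5  0.1 -0.3] q [ 0.2   0.34  1.2   0.    1.61 -0.68]
shift/fs [0.335 0.279 0.427] world d mm [ -8.1  42.9 -42.7] turn/fs [-0.0013 -0.0023 -0.3351]
```

Emit:
move_arm(
  increments=[
    [[0.2,0.1,0.08,0.1,0,0,-0.07],[0.2,0.2,0.18,0.2,0,0,-0.14],[0.2,0.335,0.279,0.3,0,0,-0.21],[0.2,0.335,0.279,0.4,0,0,-0.28],[0.2,0.335,0.279,0.4,0,0,-0.335],[0.2,0.335,0.279,0.4,0,0,-0.335],[0.2,0.335,0.279,0.4,0,0,-0.335],[0.2,0.335,0.279,0.4,0,0,-0.335]],
  ],
)

```text
time: 6.28
tool_pos: [0.6205, 0.2232, 0.3044]
ee_rot: [-3.141, -0.001, 2.964]
wrist_force: [0.3, -0.2, -1.4]
width: 0.0416
```

```bash
python3 plan.py .6193 .2251 .2236 170.4
python3 - <<'E'
from bench import robot
import cv2,numpy as np
p,d=robot.snapshot("scene"); np.savez("scene2.npz",p=p,d=d,**robot.camera_params("scene"))
cv2.imwrite('pics/l2.png',cv2.resize(p[120:260,280:440],(800,700))[100:,:,::-1])
E
```

```text
t 6.28 pos [0.6205 0.2232 0.3044] rpy deg [-1.7999e+02 -4.0000e-02  1.6985e+02] w 0.0416 F [ 0.3 -0.2 -1.4] q [ 0.26  0.37  1.24  0.    1.54 -1.13]
shift/fs [0.015 0.017 0.808] world d mm [ -1.2   1.9 -80.8] turn/fs [-0.0001 -0.0004 -0.0062]
```

View pics/l2.png

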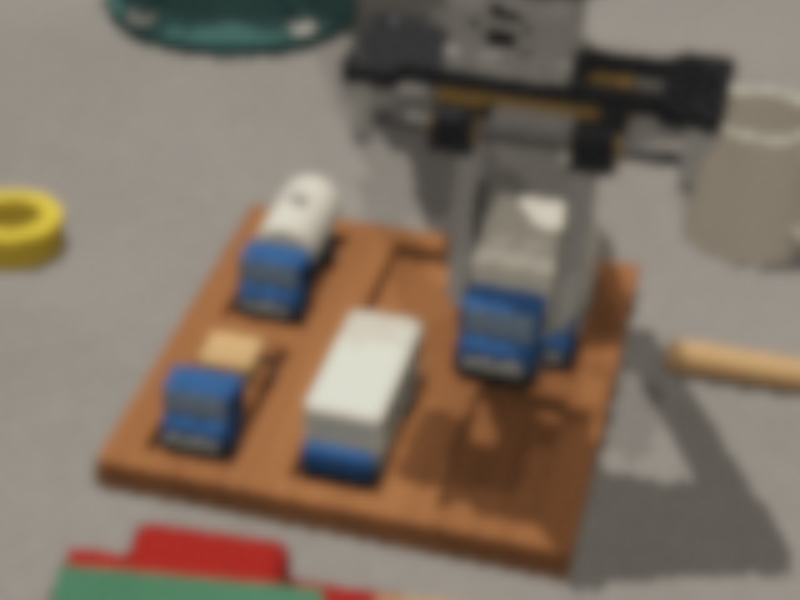

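The scene view shows A above pocket_4 with its nose toward the far side, like the others.

Emit:
move_arm(
  increments=[
    [[0.2,0.015,0.017,0.15,0,0,-0.006],[0.2,0.015,0.017,0.35,0,0,-0.006],[0.2,0.015,0.017,0.5,0,0,-0.006],[0.2,0.015,0.017,0.55,0,0,-0.006],[0.2,0.015,0.017,0.55,0,0,-0.006],[0.2,0.015,0.017,0.55,0,0,-0.006]],
  ],
)

```text
time: 6.83
tool_pos: [0.6198, 0.2247, 0.2503]
ee_rot: [3.141, 0.001, 2.975]
wrist_force: [0.1, -0.6, -0.1]
width: 0.0418
```

```bash
python3 plan.py .6193 .2251 .2236 170.4
cat > chk.py <<'E'
import sys
from h import *
from bench import robot
# overlay of truck held at tool pose on scene+top; args: nose yaw offset deg, name, crop
off=float(sys.argv[1]); name=sys.argv[2]
o=robot.get_obs(); t=(o['tool_pos'][0],o['tool_pos'][1],o['ee_rot'][2]+np.radians(off)); zu=o['tool_pos'][2]-.2176
crops={'scene':(150,240,300,430),'top':(130,270,210,340)}
out=[]
for n,f in(('scene',4.2),('top',2.7)):
    p,d=robot.snapshot(n); D=dict(p=p,d=d,**robot.camera_params(n)); r0,r1,c0,c1=crops[n]
    im=cv2.resize(p[r0:r1,c0:c1],None,fx=f,fy=f,interpolation=cv2.INTER_CUBIC)
    def draw(t,b,z,col):
        X=np.c_[T2(*t)(b),np.full(4,z)]; q=(proj(D,X)-[c0,r0]+.5)*f-.5
        cv2.polylines(im,[np.round(q*8).astype(int)],True,col,1,cv2.LINE_AA,3)
    draw(t,boxpts(-.054,.018,-.021,.021),zu+.055,(255,0,0))
    draw(t,boxpts(.0,.055,-.021,.021),zu,(255,255,0))
    for (x,y) in((-.071,0),(.071,.08)): draw(TRAY,boxpts(x-.059,x+.059,y-.025,y+.025),.018,(0,255,0))
    out.append(im)
h=max(i.shape[0] for i in out)
im=np.hstack([cv2.copyMakeBorder(i,0,h-i.shape[0],0,0,cv2.BORDER_CONSTANT) for i in out])
s=min(1,800/im.shape[1]); cv2.imwrite(f'pics/{name}.png',cv2.resize(im,None,fx=s,fy=s)[...,::-1])
E
python3 chk.py 180 l3
```

```text
t 6.83 pos [0.6198 0.2247 0.2503] rpy deg [1.7999e+02 3.0000e-02 1.7044e+02] w 0.0418 F [ 0.1 -0.6 -0.1] q [ 0.26  0.4   1.3  -0.    1.44 -1.14]
shift/fs [0.006 0.003 0.267] world d mm [ -0.5   0.4 -26.7] turn/fs [0.0001 0.0004 0.0004]
```

View pics/l3.png

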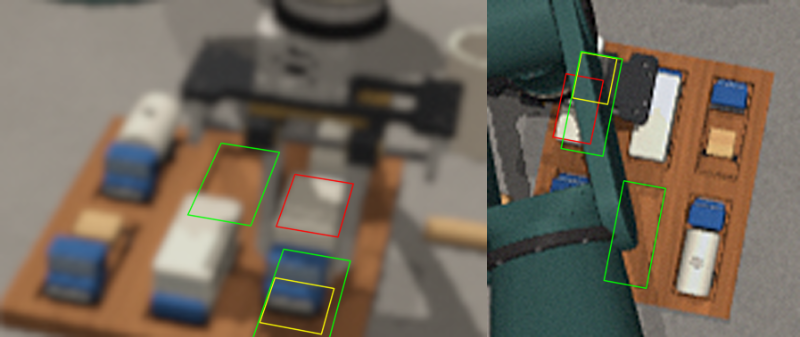

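Emit:
move_arm(
  increments=[
    [[0.2,0.006,0.003,0.07,0,0,0],[0.2,0.006,0.003,0.14,0,0,0],[0.2,0.006,0.003,0.2,0,0,0],[0.2,0.006,0.003,0.2,0,0,0]],
  ],
)

```text
time: 7.27
tool_pos: [0.6184, 0.225, 0.2273]
ee_rot: [-3.14, -0.003, 2.975]
wrist_force: [-0.2, 0.2, -1.0]
width: 0.0418
```

```bash
python3 plan.py .6193 .2251 .2236 170.4
```

```text
t 7.27 pos [0.6184 0.225  0.2273] rpy deg [-179.9    -0.2   170.48] w 0.0418 F [-0.2  0.2 -1. ] q [ 0.26  0.41  1.33 -0.    1.4  -1.14]
shift/fs [-0.009  0.002  0.037] world d mm [ 0.9  0.1 -3.7] turn/fs [-0.0011 -0.0022  0.0009]
```

Emit:
move_arm(
  increments=[
    [[0.2,0,0,0.015,0,0,0],[0.2,0,0,0.03,0,0,0],[0.2,0,0,0.035,0,0,0],[0.2,0,0,0.035,0,0,0]],
  ],
)

```text
time: 7.6
tool_pos: [0.6192, 0.2252, 0.2262]
ee_rot: [-3.142, 0.0, 2.975]
wrist_force: [-0.2, 0.7, -0.7]
width: 0.0415
```

```bash
python3 plan.py .6193 .2251 .2236 170.4
```

```text
t 7.6 pos [0.6192 0.2252 0.2262] rpy deg [-1.8000e+02  1.0000e-02  1.7048e+02] w 0.0415 F [-0.2  0.7 -0.7] q [ 0.26  0.42  1.33 -0.    1.4  -1.14]
shift/fs [-0.002 -0.     0.026] world d mm [ 0.1 -0.1 -2.6] turn/fs [-0.      0.0001  0.0009]
```

Emit:
move_arm(
  increments=[
    [[0.2,0,0,0.008,0,0,0],[0.2,0,0,0.016,0,0,0],[0.2,0,0,0.02,0,0,0],[0.2,0,0,0.02,0,0,0]],
  ],
)

```text
time: 7.93
tool_pos: [0.6191, 0.2252, 0.2241]
ee_rot: [-3.141, -0.0, 2.975]
wrist_force: [-0.6, 1.1, -1.3]
width: 0.0417
```

```bash
python3 plan.py .6193 .2251 .2236 170.4
```

```text
t 7.93 pos [0.6191 0.2252 0.2241] rpy deg [-179.99   -0.    170.48] w 0.0417 F [-0.6  1.1 -1.3] q [ 0.26  0.42  1.33 -0.    1.39 -1.14]
shift/fs [-0.002 -0.     0.005] world d mm [ 0.2 -0.1 -0.5] turn/fs [-0.0001 -0.      0.0009]
```

Emit:
move_arm(
  increments=[
    [[0.2,0,0,0.005,0,0,0],[0.2,0,0,0.01,0,0,0],[0.2,0,0,0.01,0,0,0]],
  ],
)

```text
time: 8.18
tool_pos: [0.6191, 0.2252, 0.2236]
ee_rot: [3.142, 0.0, 2.975]
wrist_force: [-1.7, -0.9, 0.8]
width: 0.0419
```

```bash
python3 plan.py .6193 .2251 .2236 170.4
```

```text
t 8.18 pos [0.6191 0.2252 0.2236] rpy deg [1.8000e+02 2.0000e-02 1.7048e+02] w 0.0419 F [-1.7 -0.9  0.8] q [ 0.26  0.42  1.33 -0.    1.39 -1.14]
shift/fs [-0.002 -0.    -0.   ] world d mm [ 0.2 -0.1  0. ] turn/fs [0.     0.0003 0.0009]
```

Emit:
move_arm(
  increments=[
    [[0.2,0,0,0.008,0,0,0],[0.2,0,0,0.015,0,0,0],[0.2,0,0,0.015,0,0,0]],
  ],
)

```text
time: 8.43
tool_pos: [0.6191, 0.2252, 0.2236]
ee_rot: [3.141, 0.001, 2.975]
wrist_force: [-3.9, -1.0, 7.0]
width: 0.0422
```

```bash
python3 plan.py .6193 .2251 .2236 170.4
```

```text
t 8.43 pos [0.6191 0.2252 0.2236] rpy deg [1.7999e+02 5.0000e-02 1.7048e+02] w 0.0422 F [-3.9 -1.   7. ] q [ 0.26  0.42  1.33 -0.    1.39 -1.14]
shift/fs [-0.002 -0.    -0.   ] world d mm [ 0.2 -0.1  0. ] turn/fs [0.0001 0.0005 0.0009]
```

Floor contact is confirmed: the arm stopped at z 0.2236 with 7 N upward. Releasing and retreating.

Emit:
move_arm(
  increments=[
    [[0.48,0,0,-0.005,0,0,0],[0.54,0,0,-0.005,0,0,0],[0.6,0,0,-0.005,0,0,0],[0.62,0,0,-0.005,0,0,0],[0.62,0,0,-0.005,0,0,0]],
  ],
)

```text
time: 8.85
tool_pos: [0.6191, 0.2252, 0.2217]
ee_rot: [-3.141, -0.0, 2.975]
wrist_force: [-0.1, -0.1, -0.3]
width: 0.0582
```

Emit:
move_arm(
  increments=[
    [[0.62,0,0,-0.1,0,0,0],[0.62,0,0,-0.25,0,0,0],[0.62,0,0,-0.5,0,0,0],[0.62,0,0,-0.75,0,0,0],[0.62,0,0,-1,0,0,0],[0.62,0,0,-1,0,0,0]],
  ],
)

```text
time: 9.35
tool_pos: [0.6201, 0.2255, 0.3302]
ee_rot: [3.136, 0.012, 2.975]
wrist_force: [-0.0, 0.9, 1.5]
width: 0.0583
```

```bash
python3 plan.py .5200 -.2576 .3436 103.75; sed -i "s/^    draw(t,boxpts/    #draw(t,boxpts/" chk.py; python3 chk.py 180 l4
```

```text
t 9.35 pos [0.6201 0.2255 0.3302] rpy deg [179.7    0.66 170.48] w 0.0583 F [-0.   0.9  1.5] q [ 0.26  0.35  1.2  -0.    1.57 -1.14]
shift/fs [ 0.187 -4.929 -0.162] world d mm [-100.1 -483.1   13.4] turn/fs [0.0072 0.0046 0.7415]
```

View pics/l4.png

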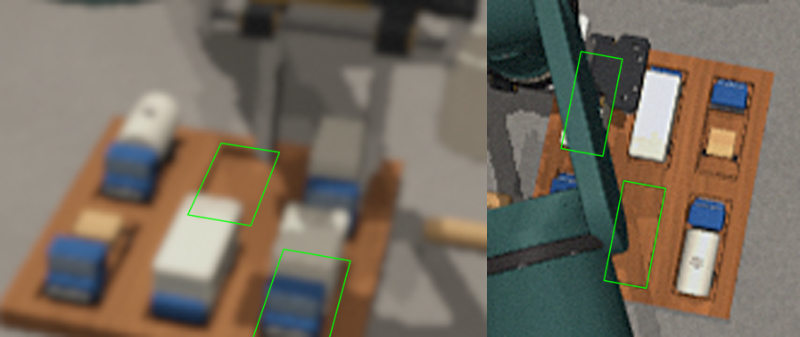

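A sits in pocket_4 (scene view, about (310,270)), nose matching the others. Back to the insert for B.

Emit:
move_arm(
  increments=[
    [[0.62,0.01,-0.15,-0.1,0,0,0],[0.62,0.02,-0.5,-0.15,0,0,0],[0.62,0.04,-0.9,-0.15,0,0,0],[0.62,0.04,-1,-0.15,0,0,0]],
  ],
)

```text
time: 9.78
tool_pos: [0.5974, 0.1225, 0.3361]
ee_rot: [-3.137, -0.003, 2.972]
wrist_force: [0.2, -0.4, -0.1]
width: 0.0581
```

Emit:
move_arm(
  increments=[
    [[0.62,0.04,-1,0,0,0,0],[0.62,0.04,-1,0,0,0,0],[0.62,0.04,-1,0,0,0,0]],
  ],
)

```text
time: 10.03
tool_pos: [0.5766, 0.025, 0.3357]
ee_rot: [-3.139, -0.003, 2.972]
wrist_force: [-0.1, 0.3, -0.2]
width: 0.058
```

Emit:
move_arm(
  increments=[
    [[0.66,0.04,-1,0,0,0,0],[0.66,0.04,-1,0,0,0,0],[0.66,0.04,-1,0,0,0,0]],
  ],
)

```text
time: 10.28
tool_pos: [0.5559, -0.0729, 0.3357]
ee_rot: [-3.139, -0.003, 2.972]
wrist_force: [1.2, -0.0, -0.4]
width: 0.0619
```

Emit:
move_arm(
  increments=[
    [[0.68,0.04,-1,0,0,0,0.07],[0.68,0.04,-1,0,0,0,0.14],[0.68,0.04,-1,0,0,0,0.21],[0.68,0.04,-1,0,0,0,0.28],[0.68,0.04,-1,0,0,0,0.35],[0.68,0.04,-1,0,0,0,0.42],[0.68,0.04,-1,0,0,0,0.49],[0.68,0.04,-1,0,0,0,0.5]],
  ],
)

```text
time: 10.95
tool_pos: [0.5364, -0.1671, 0.3357]
ee_rot: [-3.14, -0.003, 2.187]
wrist_force: [0.2, -0.1, 0.6]
width: 0.0639
```

```bash
python3 plan.py .5200 -.2576 .3 103.75
```

```text
t 10.95 pos [ 0.5364 -0.1671  0.3357] rpy deg [-1.799e+02 -1.600e-01  1.253e+02] w 0.0639 F [ 0.2 -0.1  0.6] q [-0.4   0.14  1.45 -0.    1.55 -1.02]
shift/fs [-0.645 -0.657  0.356] world d mm [-16.4 -90.5 -35.7] turn/fs [-0.0014 -0.0015  0.2394]
```

Emit:
move_arm(
  increments=[
    [[0.68,-0.645,-0.657,0.1,0,0,0.07],[0.68,-0.645,-0.657,0.2,0,0,0.14],[0.68,-0.645,-0.657,0.35,0,0,0.21],[0.68,-0.645,-0.657,0.35,0,0,0.239],[0.68,-0.645,-0.657,0.35,0,0,0.239],[0.68,-0.645,-0.657,0.35,0,0,0.239]],
  ],
)

```text
time: 11.45
tool_pos: [0.5207, -0.2575, 0.3014]
ee_rot: [-3.14, -0.001, 1.817]
wrist_force: [0.0, -0.3, -0.2]
width: 0.0638
```

```bash
python3 plan.py .5200 -.2576 .224 103.75
python3 - <<'E'
from h import *
from bench import robot
im=[]
for n,c in(('scene',(150,240,180,290)),('top',(160,260,380,470))):
    p,d=robot.snapshot(n); im.append(cv2.resize(p[c[0]:c[1],c[2]:c[3]],(400,360)))
cv2.imwrite('pics/l5.png',np.hstack(im)[...,::-1])
E
```

```text
t 11.45 pos [ 0.5207 -0.2575  0.3014] rpy deg [-1.7993e+02 -8.0000e-02  1.0410e+02] w 0.0638 F [ 0.  -0.3 -0.2] q [-0.56  0.2   1.45  0.    1.49 -0.8 ]
shift/fs [-0.    -0.006  0.774] world d mm [ -0.7  -0.1 -77.4] turn/fs [-0.0008 -0.0009  0.0039]
```

View pics/l5.png

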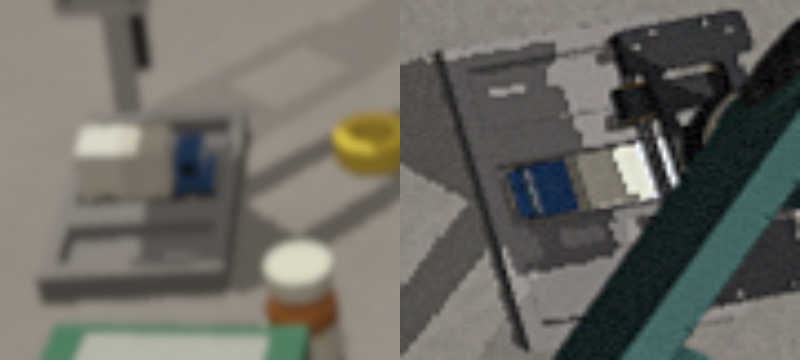

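B is undisturbed and the gripper is above it. Descending and gripping.

Emit:
move_arm(
  increments=[
    [[0.68,0,-0.006,0.15,0,0,0.004],[0.68,0,-0.006,0.3,0,0,0.004],[0.68,0,-0.006,0.45,0,0,0.004],[0.68,0,-0.006,0.6,0,0,0.004],[0.68,0,-0.006,0.7,0,0,0.004],[0.68,0,-0.006,0.77,0,0,0.004],[0.68,0,-0.006,0.77,0,0,0.004]],
  ],
)

```text
time: 12.13
tool_pos: [0.5203, -0.2569, 0.2238]
ee_rot: [-3.14, -0.002, 1.81]
wrist_force: [0.1, 0.0, -0.5]
width: 0.0637
```

```bash
python3 plan.py .5200 -.2576 .224 103.75
```

```text
t 12.13 pos [ 0.5203 -0.2569  0.2238] rpy deg [-1.7990e+02 -1.0000e-01  1.0369e+02] w 0.0637 F [ 0.1  0.  -0.5] q [-0.56  0.26  1.54 -0.    1.34 -0.8 ]
shift/fs [-0.006 -0.005 -0.002] world d mm [-0.3 -0.7  0.2] turn/fs [-0.0011 -0.0011 -0.0007]
```

Emit:
move_arm(
  increments=[
    [[0.5,0,0,0,0,0,0],[0.4,0,0,0,0,0,0],[0.3,0,0,0,0,0,0],[0.3,0,0,0,0,0,0],[0.2,0,0,0,0,0,0],[0.2,0,0,0,0,0,0]],
  ],
)

```text
time: 12.63
tool_pos: [0.5208, -0.2577, 0.2263]
ee_rot: [3.14, 0.002, 1.808]
wrist_force: [-1.0, 0.5, 3.1]
width: 0.0419
```

```bash
python3 plan.py .5200 -.2576 .224 103.75
```

```text
t 12.63 pos [ 0.5208 -0.2577  0.2263] rpy deg [1.7992e+02 9.0000e-02 1.0361e+02] w 0.0419 F [-1.   0.5  3.1] q [-0.56  0.25  1.54 -0.    1.34 -0.79]
shift/fs [ 0.003 -0.008  0.023] world d mm [-0.8  0.1 -2.3] turn/fs [ 0.0009  0.001  -0.0015]
```

Emit:
move_arm(
  increments=[
    [[0.2,0,0,-0.1,0,0,0],[0.2,0,0,-0.25,0,0,0],[0.2,0,0,-0.45,0,0,0],[0.2,0,0,-0.7,0,0,0],[0.2,0,0,-0.95,0,0,0],[0.2,0,0,-1,0,0,0],[0.2,0,0,-1,0,0,0]],
  ],
)

```text
time: 13.22
tool_pos: [0.5209, -0.2577, 0.3277]
ee_rot: [3.138, 0.004, 1.808]
wrist_force: [-0.3, -0.7, -2.5]
width: 0.0418
```

```bash
python3 plan.py .4660 .1698 .34 -9.6
```

```text
t 13.22 pos [ 0.5209 -0.2577  0.3277] rpy deg [179.8    0.2  103.61] w 0.0418 F [-0.3 -0.7 -2.5] q [-0.56  0.18  1.42 -0.    1.54 -0.79]
shift/fs [ 4.284  0.473 -0.137] world d mm [-54.9 427.5  12.3] turn/fs [ 3.6000e-03 -7.0000e-04  1.2579e+00]
```

Emit:
move_arm(
  increments=[
    [[0.2,0.15,0.02,-0.1,0,0,0],[0.2,0.4,0.05,-0.2,0,0,0],[0.2,0.7,0.08,-0.2,0,0,0],[0.2,1,0.11,-0.2,0,0,0]],
  ],
)

```text
time: 13.55
tool_pos: [0.507, -0.1562, 0.3438]
ee_rot: [-3.14, -0.002, 1.807]
wrist_force: [0.1, -0.0, -2.6]
width: 0.0421
```

Emit:
move_arm(
  increments=[
    [[0.2,0.33,0.04,0,0,0,0],[0.2,0.66,0.08,0,0,0,0],[0.2,1,0.11,0,0,0,0]],
  ],
)

```text
time: 13.8
tool_pos: [0.4937, -0.0558, 0.343]
ee_rot: [-3.138, -0.002, 1.808]
wrist_force: [0.3, 1.2, -1.9]
width: 0.042
```

Emit:
move_arm(
  increments=[
    [[0.2,0.33,0.04,0,0,0,0],[0.2,0.66,0.08,0,0,0,0],[0.2,1,0.11,0,0,0,0]],
  ],
)

```text
time: 14.05
tool_pos: [0.4806, 0.0439, 0.3431]
ee_rot: [-3.138, -0.001, 1.808]
wrist_force: [0.6, 0.9, -2.1]
width: 0.0419
```

Emit:
move_arm(
  increments=[
    [[0.2,0.33,0.04,0,0,0,0.05],[0.2,0.66,0.08,0,0,0,0.12],[0.2,1,0.11,0,0,0,0.19],[0.2,1,0.11,0,0,0,0.26],[0.2,1,0.11,0,0,0,0.33],[0.2,1,0.11,0,0,0,0.4],[0.2,1,0.11,0,0,0,0.47],[0.2,1,0.11,0,0,0,0.5]],
  ],
)

```text
time: 14.72
tool_pos: [0.468, 0.1423, 0.3429]
ee_rot: [-3.138, 0.003, 1.019]
wrist_force: [0.6, -0.2, -1.1]
width: 0.0418
```

Emit:
move_arm(
  increments=[
    [[0.2,0,0,0,0,0,0.07],[0.2,0,0,0,0,0,0.14],[0.2,0,0,0,0,0,0.21],[0.2,0,0,0,0,0,0.28],[0.2,0,0,0,0,0,0.35],[0.2,0,0,0,0,0,0.42],[0.2,0,0,0,0,0,0.49],[0.2,0,0,0,0,0,0.5]],
  ],
)

```text
time: 15.38
tool_pos: [0.4682, 0.142, 0.3431]
ee_rot: [-3.141, 0.004, 0.236]
wrist_force: [0.5, -0.6, -1.6]
width: 0.0416
```

```bash
python3 plan.py .4660 .1698 .3 -9.6
```

```text
t 15.38 pos [0.4682 0.142  0.3431] rpy deg [-179.97    0.25   13.5 ] w 0.0416 F [ 0.5 -0.6 -1.6] q [ 0.18 -0.03  1.61  0.    1.56  1.51]
shift/fs [ 0.046 -0.275  0.431] world d mm [ -2.2  27.8 -43.1] turn/fs [2.000e-04 2.900e-03 2.566e-01]
```

Emit:
move_arm(
  increments=[
    [[0.2,0.02,-0.1,0.1,0,0,0.07],[0.2,0.046,-0.2,0.2,0,0,0.14],[0.2,0.046,-0.275,0.3,0,0,0.21],[0.2,0.046,-0.275,0.43,0,0,0.257],[0.2,0.046,-0.275,0.43,0,0,0.257],[0.2,0.046,-0.275,0.43,0,0,0.257],[0.2,0.046,-0.275,0.43,0,0,0.257]],
  ],
)

```text
time: 15.97
tool_pos: [0.467, 0.1695, 0.3021]
ee_rot: [3.141, 0.001, -0.164]
wrist_force: [0.5, 0.3, -1.2]
width: 0.0422
```

```bash
python3 plan.py .4660 .1698 .25 -9.6; python3 chk.py 0 l6
```

```text
t 15.97 pos [0.467  0.1695 0.3021] rpy deg [ 1.7998e+02  3.0000e-02 -9.3700e+00] w 0.0422 F [ 0.5  0.3 -1.2] q [ 0.23  0.01  1.65 -0.    1.48  1.97]
shift/fs [-0.01  -0.002  0.521] world d mm [ -1.    0.3 -52.1] turn/fs [0.0002 0.0003 0.0025]
```

View pics/l6.png

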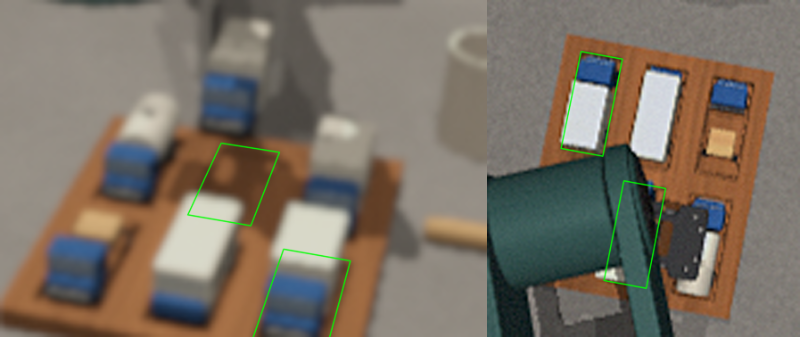

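A is within pocket_4's outline in the top view, and B is above pocket_2 with its nose the right way. Lowering B.

Emit:
move_arm(
  increments=[
    [[0.2,-0.01,-0.002,0.15,0,0,0.002],[0.2,-0.01,-0.002,0.35,0,0,0.002],[0.2,-0.01,-0.002,0.48,0,0,0.002],[0.2,-0.01,-0.002,0.52,0,0,0.002],[0.2,-0.01,-0.002,0.52,0,0,0.002],[0.2,-0.01,-0.002,0.52,0,0,0.002]],
  ],
)

```text
time: 16.57
tool_pos: [0.4666, 0.1698, 0.2511]
ee_rot: [-3.141, -0.001, -0.169]
wrist_force: [-0.2, 0.3, -1.7]
width: 0.0419
```

```bash
python3 plan.py .4660 .1698 .2243 -9.6
```

```text
t 16.57 pos [0.4666 0.1698 0.2511] rpy deg [-1.7998e+02 -7.0000e-02 -9.6900e+00] w 0.0419 F [-0.2  0.3 -1.7] q [ 0.23  0.05  1.72 -0.    1.37  1.97]
shift/fs [-0.006  0.001  0.268] world d mm [ -0.6   0.  -26.8] turn/fs [-0.0003 -0.0008 -0.001 ]
```

Emit:
move_arm(
  increments=[
    [[0.2,-0.006,0,0.07,0,0,0],[0.2,-0.006,0,0.14,0,0,0],[0.2,-0.006,0,0.21,0,0,0],[0.2,-0.006,0,0.21,0,0,0],[0.2,-0.006,0,0.21,0,0,0]],
  ],
)

```text
time: 16.98
tool_pos: [0.4656, 0.17, 0.229]
ee_rot: [3.142, -0.0, -0.169]
wrist_force: [0.4, 0.7, 0.1]
width: 0.042
```

```bash
python3 plan.py .4660 .1698 .2243 -9.6
```

```text
t 16.98 pos [0.4656 0.17   0.229 ] rpy deg [ 1.80e+02 -1.00e-02 -9.68e+00] w 0.042 F [0.4 0.7 0.1] q [ 0.24  0.07  1.75 -0.    1.32  1.98]
shift/fs [0.004 0.001 0.047] world d mm [ 0.4 -0.2 -4.7] turn/fs [ 0.     -0.0002 -0.0009]
```

Emit:
move_arm(
  increments=[
    [[0.2,0,0,0.015,0,0,0],[0.2,0,0,0.03,0,0,0],[0.2,0,0,0.04,0,0,0],[0.2,0,0,0.04,0,0,0]],
  ],
)

```text
time: 17.32
tool_pos: [0.4656, 0.17, 0.2287]
ee_rot: [3.142, -0.001, -0.169]
wrist_force: [-9.3, -1.7, 17.4]
width: 0.0418
```

Emit:
move_arm(
  increments=[
    [[0.2,0,0,0.005,0,0,0],[0.2,0,0,0.01,0,0,0],[0.2,0,0,0.01,0,0,0]],
  ],
)

```text
time: 17.57
tool_pos: [0.4656, 0.17, 0.2287]
ee_rot: [3.142, -0.001, -0.169]
wrist_force: [-11.6, -1.8, 21.6]
width: 0.042
```

```bash
python3 plan.py .4660 .1698 .2243 -9.6
```

```text
t 17.57 pos [0.4656 0.17   0.2287] rpy deg [ 1.80e+02 -5.00e-02 -9.68e+00] w 0.042 F [-11.6  -1.8  21.6] q [ 0.24  0.07  1.75 -0.    1.32  1.98]
shift/fs [0.004 0.002 0.044] world d mm [ 0.4 -0.2 -4.4] turn/fs [ 0.     -0.0006 -0.0009]
```

Contact came 4 mm higher than expected, so I'll look before releasing.

```bash
sed -i "s/#draw(t,boxpts/draw(t,boxpts/" chk.py
python3 - <<'E'
from h import *
from bench import robot
p,d=robot.snapshot('scene'); np.savez('scene3.npz',p=p,d=d,**robot.camera_params('scene')); 
D=load('scene3.npz'); im=cv2.resize(p[155:225,315:415],(800,560),interpolation=cv2.INTER_CUBIC)
cv2.imwrite('pics/l7.png',im[...,::-1])
P=cloud(D); hsv=cv2.cvtColor(p,cv2.COLOR_RGB2HSV)
# heights of tops in scene
for nm,(x,y,yaw) in {'B':(.466,.1698,-.1675),'A':(.6193,.2251,-.1675)}.items():
    c,s=np.cos(yaw),np.sin(yaw); dx=P[...,0]-x; dy=P[...,1]-y; lx=c*dx+s*dy; ly=-s*dx+c*dy
    for a,b in((-.054,-.03),(-.03,-.01),(-.01,.016),(.022,.05)):
        m=(lx>a)&(lx<b)&(abs(ly)<.017)&(P[...,2]>.035)&(P[...,2]<.075)
        print(nm,a,b,m.sum(),np.percentile(P[...,2][m],[50,80,95]).round(4) if m.any() else 0)
E
```

```text
B -0.054 -0.03 26 [0.0601 0.061  0.0617]
B -0.03 -0.01 26 [0.0632 0.0639 0.0645]
B -0.01 0.016 45 [0.0655 0.0667 0.0671]
B 0.022 0.05 91 [0.0587 0.0604 0.0613]
A -0.054 -0.03 60 [0.0598 0.0607 0.0616]
A -0.03 -0.01 54 [0.0596 0.0607 0.0617]
A -0.01 0.016 94 [0.0598 0.0606 0.0614]
A 0.022 0.05 135 [0.0489 0.0511 0.0522]
```

View pics/l7.png

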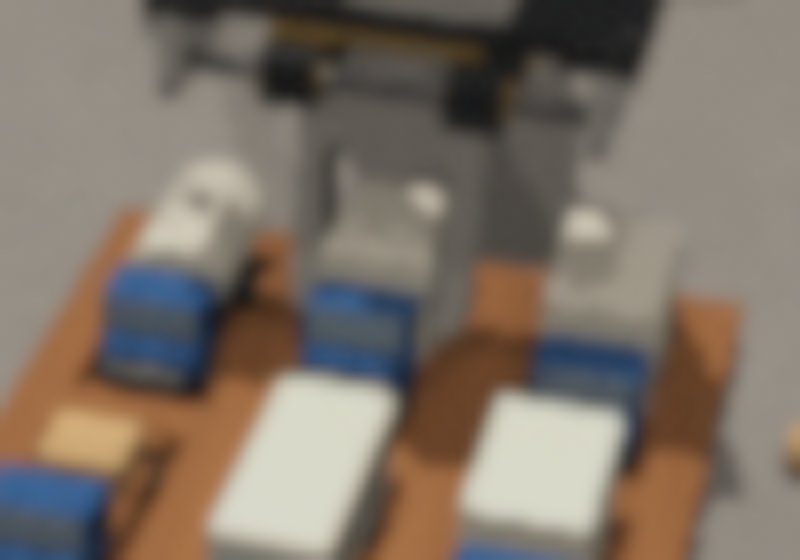

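B is pitched nose-up: its top rises from 0.060 at the tail to 0.066 at the front of the box, and the cab is about 9 mm above A's. The nose is probably on the front rim. I'll lift and measure it in the grip.

Emit:
move_arm(
  increments=[
    [[0.2,0,0,-0.05,0,0,0],[0.2,0,0,-0.12,0,0,0],[0.2,0,0,-0.25,0,0,0],[0.2,0,0,-0.35,0,0,0],[0.2,0,0,-0.45,0,0,0],[0.2,0,0,-0.45,0,0,0],[0.2,0,0,-0.45,0,0,0]],
  ],
)

```text
time: 18.2
tool_pos: [0.4659, 0.1699, 0.2697]
ee_rot: [-3.141, -0.002, -0.169]
wrist_force: [0.3, -0.1, -2.5]
width: 0.0418
```

```bash
python3 plan.py .4660 .1698 .25 -9.6; python3 chk.py 0 l8
cat > tilt.py <<'E'
from h import *
from bench import robot
p,d=robot.snapshot('scene'); D=dict(p=p,d=d,**robot.camera_params('scene')); P=cloud(D)
np.savez('last.npz',**D)
o=robot.get_obs(); x,y,z=o['tool_pos']; yaw=o['ee_rot'][2]
c,s=np.cos(yaw),np.sin(yaw); dx=P[...,0]-x; dy=P[...,1]-y; lx=c*dx+s*dy; ly=-s*dx+c*dy; lz=P[...,2]-(z-.2176)
m=(abs(ly)<.016)&(lx>-.06)&(lx<.07)&(lz>-.02)&(lz<.075)
for a in np.arange(-.06,.072,.006):
    k=m&(lx>=a)&(lx<a+.006)
    if k.sum()>1: print(round(a*1e3),k.sum(),'lz 10/50/90',(np.percentile(lz[k],[10,50,90])*1e3).round(1), p[k].mean(0).astype(int))
E
python3 tilt.py
```

```text
t 18.2 pos [0.4659 0.1699 0.2697] rpy deg [-1.7997e+02 -9.0000e-02 -9.7100e+00] w 0.0418 F [ 0.3 -0.1 -2.5] q [ 0.24  0.03  1.7  -0.    1.41  1.98]
shift/fs [0.001 0.001 0.197] world d mm [  0.1  -0.1 -19.7] turn/fs [-0.0003 -0.001  -0.0012]
-48 7 lz 10/50/90 [49.  49.6 50.6] [147 140 126]
-42 7 lz 10/50/90 [49.9 50.1 50.9] [141 134 120]
-36 5 lz 10/50/90 [49.7 51.  51.7] [154 147 133]
-30 10 lz 10/50/90 [51.1 51.8 52.5] [136 130 116]
-24 8 lz 10/50/90 [50.9 51.7 52.5] [131 124 111]
-18 9 lz 10/50/90 [51.4 51.9 52.9] [133 126 113]
-12 7 lz 10/50/90 [52.9 53.1 53.5] [137 130 117]
-6 8 lz 10/50/90 [53.5 54.1 54.4] [140 134 120]
0 7 lz 10/50/90 [53.9 54.2 54.9] [146 139 125]
6 9 lz 10/50/90 [54.5 55.6 56. ] [150 143 128]
12 11 lz 10/50/90 [46.  55.  56.7] [137 131 120]
18 42 lz 10/50/90 [45.  50.9 55.9] [122 118 112]
24 4 lz 10/50/90 [46.8 46.9 47.4] [ 77  86 101]
30 11 lz 10/50/90 [48.3 49.2 49.6] [ 60  81 111]
36 8 lz 10/50/90 [48.7 49.3 49.9] [ 57  85 121]
42 28 lz 10/50/90 [36.5 47.9 50.5] [ 64  81 101]
48 59 lz 10/50/90 [30.1 38.8 47.7] [64 78 95]
54 61 lz 10/50/90 [13.4 24.4 32.8] [62 63 68]
60 18 lz 10/50/90 [17.9 23.  30.8] [64 62 63]
```

View pics/l8.png

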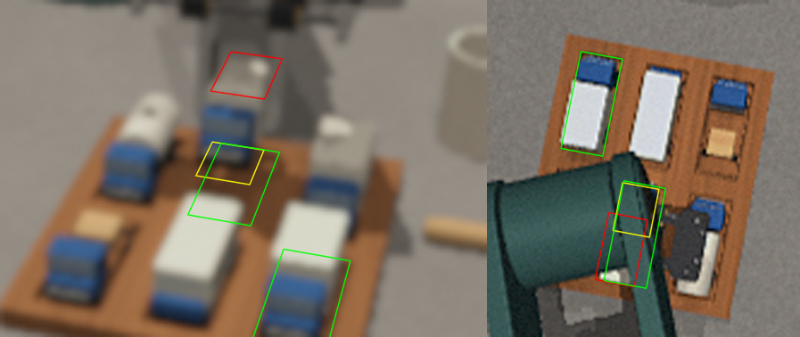

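B is pitched about 0.105 rad nose-up in the grip. That throws the nose underside about 4 mm forward, which explains the catch. I'll level it by pitching the tool about the grasp point and re-measure.

Emit:
move_arm(
  increments=[
    [[0.2,0.06,0,0,0,-0.02,0],[0.2,0.12,0,0,0,-0.045,0],[0.2,0.189,0,0.01,0,-0.067,0],[0.2,0.189,0,0.01,0,-0.067,0],[0.2,0.189,0,0.01,0,-0.067,0]],
  ],
)

```text
time: 18.77
tool_pos: [0.4843, 0.1666, 0.2672]
ee_rot: [3.141, 0.106, -0.17]
wrist_force: [0.5, -0.1, -1.3]
width: 0.042
```

```bash
cat > tilt2.py <<'E'
from h import *
from bench import robot
from scipy.spatial.transform import Rotation as R
o=robot.get_obs(); G=o['tool_pos']+R.from_euler('xyz',o['ee_rot']).apply([0,0,.18])
print('t',round(o['time'],2),'grasp pt',G.round(4),'rpy',np.degrees(o['ee_rot']).round(2),'F',o['wrist_force'].round(1),'w',o['width'])
np.savez('last.npz',**(D:=dict(zip('pd',robot.snapshot('scene')),**robot.camera_params('scene'))))
P=cloud(D)
def prof(nm,x,y,yaw,zref):
    c,s=np.cos(yaw),np.sin(yaw); dx=P[...,0]-x; dy=P[...,1]-y; lx=c*dx+s*dy; ly=-s*dx+c*dy; lz=P[...,2]-zref
    top=(abs(ly)<.015)&(lx>-.05)&(lx<.012)&(lz>.045)&(lz<.065)
    k=np.polyfit(lx[top],lz[top],1)
    cab=(abs(ly)<.015)&(lx>.028)&(lx<.04)&(lz>.035)&(lz<.058)
    ff=(abs(ly)<.015)&(lz<k[1]-.002)&(lz>k[1]-.007)&(lx>.005)&(lx<.035)   # upper front face of box
    nose=(abs(ly)<.015)&(lz<.038)&(lz>.02)&(lx>.035)&(lx<.075)
    print(nm,'slope',k[0].round(4),'top@0',(k[1]*1e3).round(1),'cab',(np.median(lz[cab])*1e3).round(1),'boxfront',(np.median(lx[ff])*1e3).round(1),ff.sum(),'nose 50/90',(np.percentile(lx[nose],[50,90])*1e3).round(1),nose.sum())
prof('B',G[0],G[1],np.radians(-9.68),G[2]-.0376)
prof('A',.6193,.2251,np.radians(-9.6),.006)
E
python3 tilt2.py
```

```text
t 18.77 grasp pt [0.4655 0.1696 0.0882] rpy [179.96   6.08  -9.73] F [ 0.5 -0.1 -1.3] w 0.041957538226997576
B slope 0.0025 top@0 54.1 cab 45.0 boxfront 20.4 16 nose 50/90 [51.9 58.5] 74
A slope -0.0048 top@0 53.8 cab 44.9 boxfront 16.8 25 nose 50/90 [47.5 53.2] 91
```

```bash
cat > ta.py <<'E'
from h import *
from bench import robot
D=dict(zip('pd',robot.snapshot('top')),**robot.camera_params('top')); np.savez('lasttop.npz',**D)
g=D['p'].astype(int); 
for nm,c in(('p4',(.6193,.2251)),('p2',(.466,.1698))):
    uv=proj(D,[[*c,.05]])[0]; m=np.zeros(g.shape[:2],np.uint8); u,v=uv.astype(int)
    m[v-24:v+26,u-17:u+17]=(g.min(-1)>165)[v-24:v+26,u-17:u+17]*255
    cs,_=cv2.findContours(m,cv2.RETR_EXTERNAL,cv2.CHAIN_APPROX_NONE)
    if not cs: continue
    k=max(cs,key=cv2.contourArea); w=ray(D,k[:,0,:],.061)[:,:2]
    r=cv2.minAreaRect((w*1e3).astype(np.float32)); t=np.radians(-9.6); e=np.array([np.cos(t),np.sin(t)]); n=np.array([-e[1],e[0]])
    o=np.array(r[0])+18*e; dd=o-1e3*np.array(c); print(nm,r,'origin',o.round(1),'off along/across',round(dd@e,1),round(dd@n,1))
E
python3 ta.py
```

```text
p4 ((609.5233764648438, 224.14930725097656), (40.29303741455078, 48.805328369140625), 80.79318237304688) origin [627.3 221.1] off along/across 8.5 -2.6
p2 ((428.7277526855469, 184.0460205078125), (32.220619201660156, 31.164539337158203), 82.25301361083984) origin [446.5 181. ] off along/across -21.1 7.8
```

Run:
```python
from h import *
D=load('lasttop.npz'); p=D['p']; u,v=proj(D,[[.6193,.2251,.05]])[0].astype(int)
im=cv2.resize(p[v-30:v+32,u-24:u+24],None,fx=9,fy=9,interpolation=cv2.INTER_NEAREST)
def draw(t,b,z,col):
    q=(proj(D,np.c_[T2(*t)(b),np.full(4,z)])-[u-24,v-30]+.5)*9
    cv2.polylines(im,[np.round(q*8).astype(int)],True,col,1,cv2.LINE_AA,3)
t=(.6193,.2251,np.radians(-9.6))
draw(t,boxpts(-.059,.059,-.025,.025),.018,(0,255,0)); draw(t,boxpts(-.054,.018,-.021,.021),.061,(255,0,0)); draw(t,boxpts(.018,.055,-.021,.021),.052,(255,255,0))
cv2.imwrite('pics/a.png',im[...,::-1])
```

```text
(no output)
```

View pics/a.png

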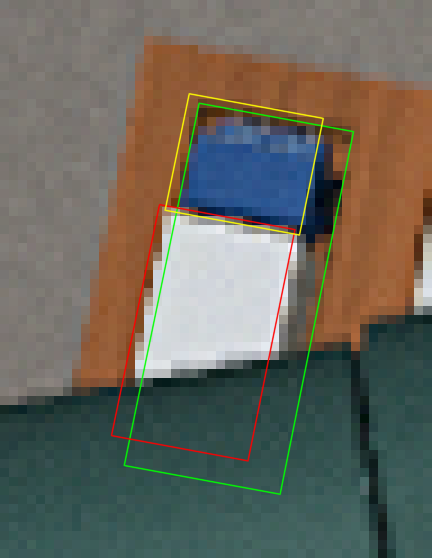

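A (top view) sits inside pocket_4, about 2 mm toward the tail. B is now level but about 2.5 mm forward in the grip, so I'll shift back accordingly while lowering.

Emit:
move_arm(
  increments=[
    [[0.2,0,0,0.06,0,0,0],[0.2,0,0,0.13,0,0,0],[0.2,0,0,0.2,0,0,0],[0.2,0,0,0.2,0,0,0],[0.2,0,0,0.2,0,0,0]],
  ],
)

```text
time: 19.28
tool_pos: [0.4816, 0.1671, 0.2472]
ee_rot: [3.141, 0.107, -0.169]
wrist_force: [0.2, -0.1, -1.1]
width: 0.0418
```

```bash
python3 tilt2.py
python3 - <<'E'
from h import *
D=load('last.npz'); p=D['p']
im=cv2.resize(p[150:225,310:420],None,fx=7,fy=7,interpolation=cv2.INTER_CUBIC)
def draw(t,b,z,col):
    q=(proj(D,np.c_[T2(*t)(b),np.full(4,z)])-[310,150]+.5)*7
    cv2.polylines(im,[np.round(q*8).astype(int)],True,col,1,cv2.LINE_AA,3)
draw((.466,.1698,np.radians(-9.6)),boxpts(-.059,.059,-.025,.025),.018,(0,255,0))
cv2.imwrite('pics/l9.png',im[...,::-1])
E
```

```text
t 19.28 grasp pt [0.4626 0.1701 0.0682] rpy [179.95   6.14  -9.7 ] F [ 0.2 -0.1 -1.1] w 0.041824171049947616
B slope 0.0004 top@0 53.9 cab 45.2 boxfront 21.5 18 nose 50/90 [52.5 58.3] 72
A slope -0.0046 top@0 53.9 cab 44.9 boxfront 16.3 24 nose 50/90 [48.2 53.8] 90
```

View pics/l9.png

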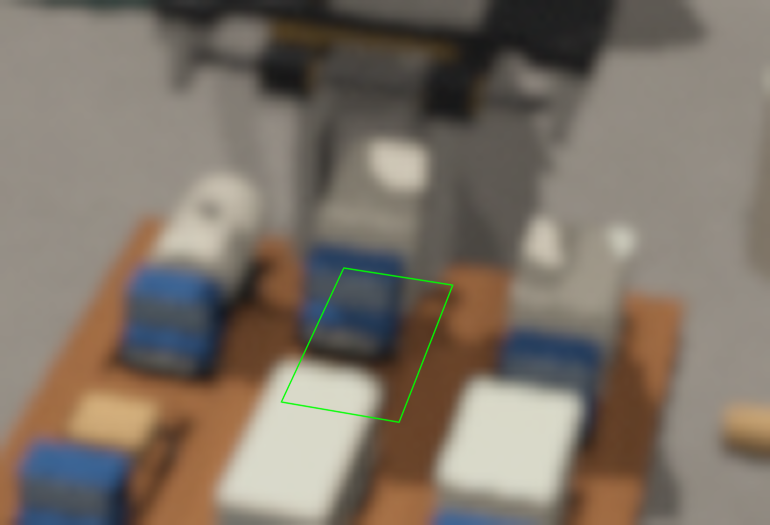

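Emit:
move_arm(
  increments=[
    [[0.2,0.007,0,0.07,0,0,0],[0.2,0.014,0,0.13,0,0,0],[0.2,0.02,0,0.18,0,0,0],[0.2,0.02,0,0.18,0,0,0],[0.2,0.02,0,0.18,0,0,0]],
  ],
)

```text
time: 19.75
tool_pos: [0.4821, 0.167, 0.2294]
ee_rot: [3.141, 0.107, -0.169]
wrist_force: [0.6, -0.2, -2.7]
width: 0.0419
```

```bash
python3 tilt2.py
```

```text
t 19.75 grasp pt [0.4632 0.1701 0.0505] rpy [179.96   6.11  -9.7 ] F [ 0.6 -0.2 -2.7] w 0.04193225693573979
B slope -0.006 top@0 53.8 cab 44.9 boxfront 20.9 17 nose 50/90 [52.8 57.5] 69
A slope -0.0012 top@0 53.7 cab 44.6 boxfront 16.6 23 nose 50/90 [47.6 53.5] 90
```

B is now below the rim with no contact force, and level. Going on down.

Emit:
move_arm(
  increments=[
    [[0.2,0.002,0,0.02,0,0,0],[0.2,0.004,0,0.04,0,0,0],[0.2,0.006,0,0.055,0,0,0],[0.2,0.006,0,0.055,0,0,0]],
  ],
)

```text
time: 20.13
tool_pos: [0.4822, 0.167, 0.2243]
ee_rot: [3.141, 0.106, -0.169]
wrist_force: [-0.3, -0.0, -2.4]
width: 0.0418
```

```bash
python3 tilt2.py
```

```text
t 20.13 grasp pt [0.4634 0.1701 0.0453] rpy [179.98   6.06  -9.7 ] F [-0.3 -0.  -2.4] w 0.04182680156340849
B slope 0.017 top@0 54.3 cab 45.1 boxfront 20.6 15 nose 50/90 [51.2 56.3] 54
A slope 0.0023 top@0 53.8 cab 45.0 boxfront 17.1 19 nose 50/90 [47.6 53.1] 90
```

Emit:
move_arm(
  increments=[
    [[0.2,0.001,0,0.007,0,0,0],[0.2,0.002,0,0.014,0,0,0],[0.2,0.002,0,0.014,0,0,0]],
  ],
)

```text
time: 20.43
tool_pos: [0.4823, 0.167, 0.2231]
ee_rot: [3.141, 0.105, -0.169]
wrist_force: [-0.0, -0.4, -1.8]
width: 0.0419
```

```bash
python3 tilt2.py
```

```text
t 20.43 grasp pt [0.4637 0.1702 0.0441] rpy [179.99   6.03  -9.7 ] F [-0.  -0.4 -1.8] w 0.041881998216604516
B slope 0.0108 top@0 54.1 cab 45.0 boxfront 20.8 19 nose 50/90 [50.1 55.6] 53
A slope 0.0021 top@0 54.0 cab 44.7 boxfront 16.7 20 nose 50/90 [47.6 52.9] 90
```

Emit:
move_arm(
  increments=[
    [[0.2,0.001,0,0.008,0,0,0],[0.2,0.001,0,0.012,0,0,0],[0.2,0.001,0,0.012,0,0,0]],
  ],
)

```text
time: 20.73
tool_pos: [0.4825, 0.1671, 0.2224]
ee_rot: [-3.141, 0.105, -0.169]
wrist_force: [0.4, -0.5, -0.7]
width: 0.0422
```

```bash
python3 tilt2.py
```

```text
t 20.73 grasp pt [0.4639 0.1703 0.0434] rpy [-179.99    6.     -9.7 ] F [ 0.4 -0.5 -0.7] w 0.04216615970088386
B slope 0.0001 top@0 54.0 cab 45.0 boxfront 20.0 16 nose 50/90 [50.5 55.5] 46
A slope 0.0017 top@0 53.8 cab 45.4 boxfront 15.5 16 nose 50/90 [47.9 53.3] 93
```

Emit:
move_arm(
  increments=[
    [[0.2,0.001,0,0.006,0,0,0],[0.2,0.001,0,0.01,0,0,0],[0.2,0.001,0,0.01,0,0,0]],
  ],
)

```text
time: 21.03
tool_pos: [0.4825, 0.167, 0.2223]
ee_rot: [-3.141, 0.105, -0.169]
wrist_force: [-1.5, -0.0, 5.4]
width: 0.0421
```

```bash
python3 tilt2.py
```

```text
t 21.03 grasp pt [0.464  0.1702 0.0433] rpy [-179.99    6.     -9.7 ] F [-1.5 -0.   5.4] w 0.04207178918098668
B slope -0.0002 top@0 54.1 cab 45.4 boxfront 21.4 15 nose 50/90 [50.  54.3] 48
A slope -0.0061 top@0 53.7 cab 44.9 boxfront 16.3 20 nose 50/90 [48.1 53. ] 88
```

B is level and touching the floor, with its top at the same height as A's. Releasing, then retreating straight up.

Emit:
move_arm(
  increments=[
    [[0.48,0,0,-0.003,0,0,0],[0.54,0,0,-0.003,0,0,0],[0.6,0,0,-0.003,0,0,0],[0.62,0,0,-0.003,0,0,0],[0.62,0,0,-0.003,0,0,0]],
  ],
)

```text
time: 21.5
tool_pos: [0.4823, 0.167, 0.221]
ee_rot: [3.141, 0.106, -0.169]
wrist_force: [0.5, 0.1, 0.5]
width: 0.058
```

Emit:
move_arm(
  increments=[
    [[0.62,-0.01,0,-0.1,0,0,0],[0.62,-0.03,0,-0.25,0,0,0],[0.62,-0.05,0,-0.5,0,0,0],[0.62,-0.08,0,-0.75,0,0,0],[0.62,-0.1,0,-1,0,0,0],[0.62,-0.1,0,-1,0,0,0]],
  ],
)

```text
time: 22.0
tool_pos: [0.4842, 0.1673, 0.3286]
ee_rot: [-3.137, 0.094, -0.169]
wrist_force: [0.8, -0.6, 1.2]
width: 0.0583
```

Emit:
move_arm(
  increments=[
    [[0.62,0,0.3,-0.3,0,0,0],[0.62,0,0.7,-0.4,0,0,0],[0.62,0,1,-0.5,0,0,0],[0.62,0,1,-0.5,0,0,0]],
  ],
)

```text
time: 22.33
tool_pos: [0.4711, 0.0639, 0.3742]
ee_rot: [3.14, 0.1, -0.175]
wrist_force: [0.9, -0.3, -0.4]
width: 0.0585
```

Emit:
move_arm(
  increments=[
    [[0.62,-0.3,1,0,0,0,0],[0.62,-0.5,1,0,0,0,0],[0.62,-0.5,1,0,0,0,0],[0.62,-0.5,1,0,0,0,0]],
  ],
)

```text
time: 22.67
tool_pos: [0.4031, -0.0246, 0.3768]
ee_rot: [3.14, 0.106, -0.174]
wrist_force: [1.5, -0.1, -1.0]
width: 0.0584
```

Emit:
move_arm(
  increments=[
    [[0.62,0,1,0,0,0,0],[0.62,0,1,0,0,0,0],[0.62,0,1,0,0,0,0],[0.62,0,1,0,0,0,0],[0.62,0,1,0,0,0,0]],
  ],
)

```text
time: 23.08
tool_pos: [0.3889, -0.1212, 0.3763]
ee_rot: [-3.14, 0.106, -0.171]
wrist_force: [0.2, 0.6, 0.5]
width: 0.0579
```

```bash
python3 ta.py
python3 - <<'E'
from h import *
from bench import robot
o=robot.get_obs();print(o['time'],o['tool_pos'],o['joint_positions'].round(2))
D=dict(zip('pd',robot.snapshot('top')),**robot.camera_params('top')); p=D['p']
im=cv2.resize(p[130:275,200:470],None,fx=2.9,fy=2.9,interpolation=cv2.INTER_CUBIC)
def draw(t,b,z,col):
    q=(proj(D,np.c_[T2(*t)(b),np.full(4,z)])-[200,130]+.5)*2.9
    cv2.polylines(im,[np.round(q*8).astype(int)],True,col,1,cv2.LINE_AA,3)
for c in((.466,.1698),(.6193,.2251)):
    t=(*c,np.radians(-9.6)); draw(t,boxpts(-.059,.059,-.025,.025),.018,(0,255,0)); draw(t,boxpts(-.054,.018,-.021,.021),.061,(255,0,0))
cv2.imwrite('pics/end.png',im[...,::-1])
d2=load('top0.npz'); diff=np.abs(p.astype(int)-d2['p']).max(-1); print(diff.shape)
S=dict(zip('pd',robot.snapshot('scene')),**robot.camera_params('scene'))
cv2.imwrite('pics/end_s.png',S['p'][...,::-1])
P=cloud(S)
for nm,(x,y) in dict(p2=(.466,.1698),p4=(.6193,.2251)).items():
    c_,s=np.cos(-.1675),np.sin(-.1675); dx=P[...,0]-x;dy=P[...,1]-y;lx=c_*dx+s*dy;ly=-s*dx+c_*dy
    m=(abs(ly)<.015)&(lx>-.05)&(lx<.012)&(P[...,2]>.045); print(nm,np.polyfit(lx[m],P[...,2][m],1))
E
```

```text
p4 ((598.9313354492188, 225.9853515625), (40.31925582885742, 70.49445343017578), 80.57154083251953) origin [616.7 223. ] off along/across -2.2 -2.5
p2 ((447.96295166015625, 170.38424682617188), (40.6512451171875, 70.69850158691406), 80.35296630859375) origin [465.7 167.4] off along/across 0.1 -2.4
23.1333 [ 0.38892961 -0.12057535  0.37633841] [-0.43 -0.19  1.7  -0.03  1.74  1.31]
(400, 640)
p2 [0.00255725 0.05959873]
p4 [-0.00793054  0.05977344]
```

View pics/end.png

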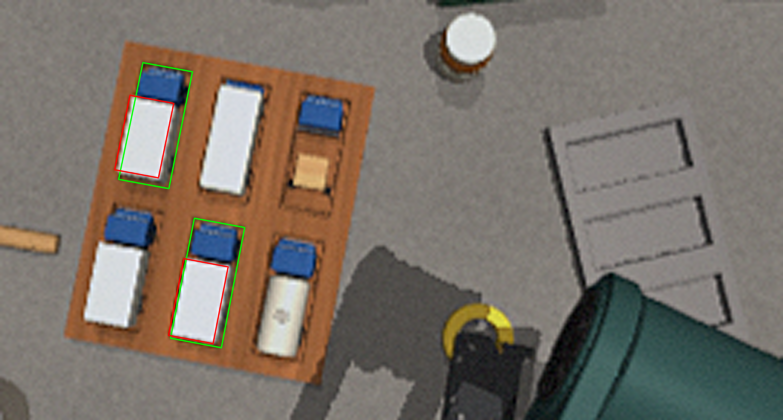

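View pics/end_s.png

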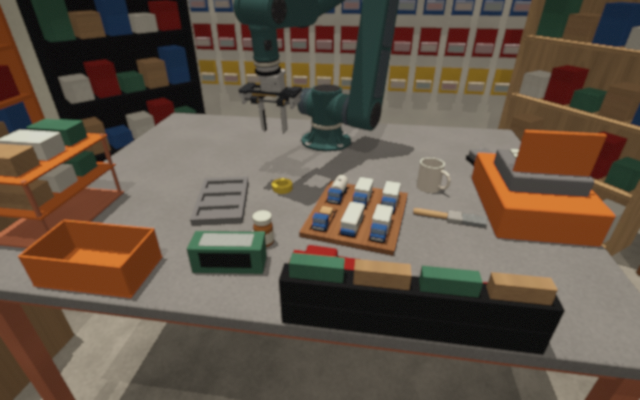

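```bash
python3 -c "
from bench import robot
print(robot.close_job())"
```

```text
the job is handed in; nothing more can be done
None
```

Both spare trucks are in the tray: spare A in pocket_4 and spare B in pocket_2. Both were set down onto the pocket floor and released, with their noses the same way as the other trucks. The job was handed in at about 23 s of the 69 s allowed; no verdict was reported.

| Truck | Offset from pocket centre, last top view (limit 8 mm) | Pitch, scene depth | Top height |
|---|---|---|---|
| A | 2.2 mm toward the tail, 2.5 mm across | about 0.01 rad | about 60 mm |
| B | 0.1 mm along, 2.4 mm across | under 0.01 rad | about 60 mm |

The top heights are about 1 mm under the 61 mm expected for a truck resting on the floor. The last two views show the other trucks and bystanders apparently where they started; I judged that by eye. The gripper was clear of everything.

**First try with B failed:** its nose caught the front rim, with about 22 N upward at the wrist, and it was pitched about 0.1 rad nose-up in the grip. I lifted it, levelled it by tilting the tool, moved it back about 3 mm, and then it went down cleanly.

**Disagreement between measurements:** the top view puts both trucks about 2.5 mm further across than the arm's own position reading, roughly the stated 2 mm calibration error.

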